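Nest the crucibles on the tile

TASK

Put the three fireclay crucibles away on the jeweller's bench: stand the largest wholly on the grey tile, nest the middle one inside it and the smallest inside the middle one, each upright and down flat on the floor of the one around it. Fireclay is brittle, so set them down gently without dropping them, and leave the other things on the bench where they are.

Things in the scene. Friction and masses are not known exactly. Their poses are not given: they have to be found in the camera images.
- crucible_large: The largest fireclay crucible, an open round cup with its mouth up: outer diameter 140 mm at the rim and 128 mm at the foot, 64 mm high, wall 9 mm thick, inner diameter 122 mm at the rim and 110 mm at the floor, floor 12 mm thick, about 480 g. Origin at the centre of its underside, z up along its axis. Can be picked up by pinching its wall at the rim from above.
- crucible_medium: The middle-sized fireclay crucible, an open round cup with its mouth up: outer diameter 104 mm at the rim and 92 mm at the foot, 64 mm high, wall 9 mm thick, inner diameter 86 mm at the rim and 74 mm at the floor, floor 12 mm thick, about 300 g. Origin at the centre of its underside, z up along its axis. Can be picked up by pinching its wall at the rim from above.
- crucible_small: The smallest fireclay crucible, an open round cup with its mouth up: outer diameter 68 mm at the rim and 58 mm at the foot, 64 mm high, wall 9 mm thick, inner diameter 50 mm at the rim and 40 mm at the floor, floor 12 mm thick, about 170 g. Origin at the centre of its underside, z up along its axis. Can be picked up by pinching its wall at the rim from above.
- tile: Square grey heat-proof tile, 190 x 190 mm, 12 mm thick, fixed flat on the bench. Origin at the centre of its underside, x and y along its sides, z up; its top is at z = 12 mm.
- bangle: Bystander, leave alone: plain silver bangle lying flat, outer diameter 66 mm, 10 mm high. Origin at the centre of its underside.
- flux_jar: Bystander, leave alone: amber jar with a white cap, 52 mm in diameter, 75 mm high. Origin at the centre of its underside.
- ring_mandrel: Bystander, leave alone: steel taper on a round foot 60 mm in diameter, 120 mm high. Origin at the centre of its underside.
- flux_dish: Bystander, leave alone: shallow white dish 72 mm in diameter, 16 mm high. Origin at the centre of its underside.
There are look-alikes about, which are no part of the job. What is shaped like the crucible_large but turquoise is not meant.

How it is judged:
By the outcome, as a careful person would: the job done as asked, in the order asked, and still so for the second after the job is handed in, with the robot touching nothing.
It also fails if it takes over 72 s, if anything falls off the work surface, if the arm or the gripper's body presses on something with over 40 N, if the wrist force passes 120 N, or if a joint passes its speed limit or range.

ROBOT

A 6-joint arm with a two-finger parallel gripper is mounted at the origin on the work surface. World frame = base frame: x ahead of the robot, y to its left, z up, the work surface at z = 0. Lengths are in mm, angles in rad, forces in N, time in s.
With the tool pointing down it reaches from about 300 to 775 mm from the base axis. Payload 14.6 kg.
Tool frame: the origin (TCP) lies at the very end of the fingers, on their centre line; the grasp point (between the pads) lies 19 mm behind it; z points along the fingers, y is the line along which they close (so a half turn about z gives the same grasp; the last joint's range is limited). The gripper opens to 94 mm and grips with 3 to 60 N. Pads are 16 mm wide; open, the fingers measure 119 mm over their backs; the gripper's body (75 mm by 177 mm) begins 78 mm behind the grasp point.
Start: joints at [-1.331, 0.3, 1.521, -0, 1.321, -0.067], TCP at [166.098, -524.31, 205.446] pointing down, gripper open.
Joint ranges: [-3.03, 3.03], [-0.79, 2.21], [0.23, 2.52], [-1.04, 4.18], [0, 3.07], [-2.55, 2.55]. Speed limits (rad/s): [2.22, 2.22, 2.57, 3.14, 3.14, 3.14].

INTERFACE

Orientations are given as [roll, pitch, yaw] about the fixed x, y, z axes, in that order (R = Rz(yaw) Ry(pitch) Rx(roll)).
In Python, from cell import manip, eyes, ticket gives the robot as it stands. The module is installed in compiled form; this text tells all that it offers.
- The arm moves only by the tool arm_command, never from a script. Its argument "plan" is a list of rows, each a list of 5 numbers: the opening, from -1 (shut) to 1 (fully open), then the shift along the tool's x, y, z in m, then the turn about the tool's z in rad. In form: [[jaw, dx, dy, dz, roll], ...]. A call has 1 to 20 rows; each row shifts and turns the commanded pose from where the row before left it, along the tool's axes as they then stand; what a row does not reach is not made up. A row lasts 1/8 s, in which the tool goes at most 62.5 mm and 10.7 degrees, less where a joint would pass 70% of its speed; a pose out of reach is approached as far as the arm can. A call is refused whole if a number of a shift passes 0.0625 or a number of a turn 0.188, either way. A call with a gripper value outside its range is refused whole. The fingers move at their own pace and stop on an object; "newtons" is the grip in N (left out, the last holds). Time passes only in rows, so rows that do not move let the fingers close. It gives the time, the measured TCP pose, the force, the opening and the grip force at its end, in the units of the state.
- manip.read_state(): the state, without advancing time (a new reading comes with each control period).
- eyes.camera(name): name is "side" or "top" or "wrist"; returns a dict with "img" (420x560x3 uint8, blue, green, red), "z_map" (420x560 float32, mm along the optical axis (not along the pixel's ray), 0 where there is no reading), "fx", "fy", "cx", "cy" (pixels), "eye" and "orientation" of the camera in the world. Camera axes: x right, y down, z forward; pixel columns grow to the right and rows downward; lengths in mm; the calibration is good to about 2 mm. The wrist camera is an equidistant fisheye: a pixel r from the principal point sees the ray r / f radians off the axis. A picture is of the moment at which its call begins.
- ticket.sign_off(): hands the job in; it is judged then, once.
The state is a dict: "clock": time; "joints": joint angles; "qd": joint speeds; "effort": joint torques, N m; "eef_pos": TCP position; "eef_rot": TCP orientation; "wrist_force": force on the tool from outside, world axes, zero at the start; "moment": the same for the moment, N m; "finger_gap": finger opening in mm; "finger_force": force on a finger pad.
Only numpy, scipy, OpenCV 4.12 (cv2) and the standard library are available. Lean on these libraries where they do the work, as an engineer would, in place of code of your own. Each camera call takes 0.05 s, during which the arm holds its last target. There are 200 camera calls.

## Working session

There is one attempt and no reset: what is moved stays moved. The work goes in short steps, Python scripts to look and compute and a tool call to move; the robot and the scene stay as the last step left them, time stands still between calls to the robot, and variables do not carry over. Pictures are saved under pics/ and viewed, at most 10 in all, crops included, and the job is handed in when it is done.

Besides the shell and the picture viewer there is one more tool, called as name(argument=value, ...), one argument or row to a line, values as JSON. arm_command: Moves the arm, as the interface text tells. Its arguments: {"type":"object","properties":{"plan":{"type":"array"},"newtons":{"type":"number"}},"required":["plan"]}

```bash
mkdir -p pics
python3 - <<'E'
from cell import manip, eyes, ticket
import cv2, numpy as np, pickle
s=manip.read_state(); print({k:np.round(v,3).tolist() for k,v in s.items()})
d={}
for n in ("top","side"):
    c=eyes.camera(n); d[n]=c
    print(n,c["fx"],c["fy"],c["cx"],c["cy"],c["eye"],c["orientation"],(c["z_map"]==0).mean())
pickle.dump(d,open("d0.pkl","wb"))
cv2.imwrite("pics/top.png",d["top"]["img"]); cv2.imwrite("pics/side.png",d["side"]["img"])
E
```

```text
{'clock': 0.0, 'joints': [-1.331, 0.3, 1.522, 0.0, 1.321, -0.067], 'qd': [0.002, -0.002, -0.0, 0.003, 0.001, -0.0], 'effort': [0.004, -53.18, -35.273, 0.071, 0.024, -0.0], 'eef_pos': [166.048, -524.06, 204.876], 'eef_rot': [-3.14, -0.0, 0.307], 'wrist_force': [-0.287, -0.277, -0.187], 'moment': [-0.02, -0.048, 0.001], 'finger_force': 0.0, 'finger_gap': 93.967}
top 422.85703158453515 422.85703158453515 276.61694165088295 204.34111886189538 [ 388.79442407  -28.33629554 1220.52272721] [-3.05631855e+00  3.01491652e-03 -1.57627733e+00] 0.003945578231292517
side 438.35308416852735 438.35308416852735 269.6310200863394 209.65187712875561 [419.23158186 771.54155476 693.66366119] [-2.25318574  0.00597423 -3.08389366] 0.003915816326530612
```

View pics/top.png

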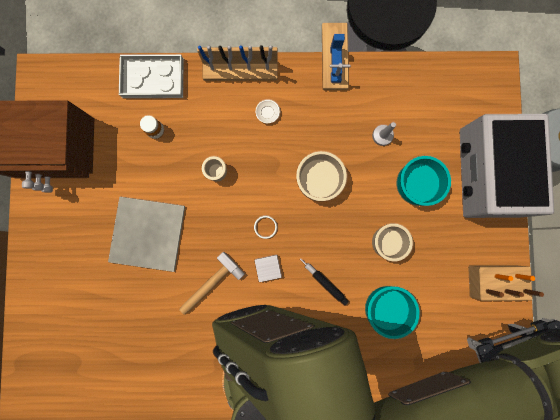

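View pics/side.png

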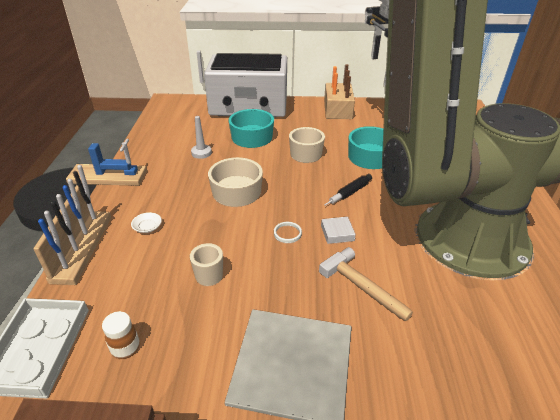

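The top view shows cream crucibles: large at (322,176), medium at (393,242) and small at (214,168). The grey tile is at (147,234). There are turquoise look-alikes at (425,181) and (393,312). The large-shaped candidates are (322,176), (425,181) and (393,312). Only (322,176) is fireclay-cream, so that's the one meant; I'll confirm it in a crop.

```bash
cat > h.py <<'E'
import numpy as np, cv2
from scipy.spatial.transform import Rotation as R
from scipy.optimize import least_squares
def cloud(c):
    v,u=np.mgrid[0:420,0:560]; z=c["z_map"]
    P=np.stack([(u-c["cx"])/c["fx"]*z,(v-c["cy"])/c["fy"]*z,z],-1)
    W=P@R.from_euler("xyz",c["orientation"]).as_matrix().T+c["eye"]
    W[z==0]=np.nan
    return W
def rim(W,xy,rad,zlo,zhi):
    """mean-circle fit to the rim's flat top: points in the height band near xy"""
    m=(np.hypot(W[...,0]-xy[0],W[...,1]-xy[1])<rad+15)&(W[...,2]>zlo)&(W[...,2]<zhi)
    p=W[m]
    f=lambda q:np.hypot(p[:,0]-q[0],p[:,1]-q[1])-q[2]
    q=least_squares(f,[*xy,rad],loss="soft_l1",f_scale=3).x
    return q,np.percentile(p[:,2],[50,95]),len(p)
E
python3 - <<'E'
from h import *
import pickle
d=pickle.load(open("d0.pkl","rb"))
Wt,Ws=cloud(d["top"]),cloud(d["side"])
for n,(u,v),r in (("L",(322,176),65),("M",(393,242),47),("S",(214,168),29)):
    xy=Wt[v,u,:2]; print(n,"floor",Wt[v,u].round(1))
    for k,W in (("top",Wt),("side",Ws)):
        q,z,N=rim(W,xy,r,57 if 1 else 0,74); print("  ",k,q.round(1),z.round(1),N)
for k,c,W in (("top",d["top"],Wt),("side",d["side"],Ws)):
    hsv=cv2.cvtColor(c["img"],cv2.COLOR_BGR2HSV)
    a=Wt[234,147,:2]
    m=(np.hypot(*(W[...,:2]-a).transpose(2,0,1))<150)&(hsv[...,1]<60)&(W[...,2]<25)&(W[...,2]>4)
    p=W[m]; r=cv2.minAreaRect(p[:,:2].astype(np.float32)); print("tile",k,r,np.median(p[:,2]),len(p))
for n,(u,v) in dict(jar=(150,124),dish=(267,112),mandrel=(384,134),bangle=(265,216),hammer=(230,265),block=(267,268),turq1=(425,181),turq2=(393,312),tool=(330,285)).items(): print(n,Wt[v,u].round(0))
im=np.hstack([cv2.resize(d["top"]["img"][120:340,180:460],None,fx=2.0,fy=2.0,interpolation=cv2.INTER_CUBIC)])
cv2.imwrite("pics/crop.png",im)
E
```

```text
L floor [ 573.7 -156.8   10.2]
   top [ 565.6 -148.    64.6] [65.5 69.6] 526
   side [ 564.7 -146.9   64.7] [64.2 66.8] 527
M floor [ 382.7 -355.5   12.6]
   top [ 382.8 -341.8   46.7] [65.4 68.9] 375
   side [ 381.8 -341.    46.8] [64.5 67.4] 272
S floor [598.2 154.8  14.6]
   top [589.3 148.7  28.9] [65.6 69.5] 227
   side [588.  150.8  29.2] [64.1 66.4] 410
tile top ((410.52685546875, 346.90313720703125), (189.7416229248047, 187.84214782714844), 81.39598846435547) 14.2992747543924 4363
tile side ((408.9747314453125, 347.21539306640625), (190.46258544921875, 189.14817810058594), 81.43096160888672) 12.945573941248654 10949
jar [711. 322.  79.]
dish [765.   2.   7.]
mandrel [ 685. -328.   53.]
bangle [459.   8.  16.]
hammer [321. 106.  30.]
block [312.   3.  23.]
turq1 [ 557. -452.   14.]
turq2 [ 187. -351.    9.]
tool [ 265. -173.   29.]
```

View pics/crop.png

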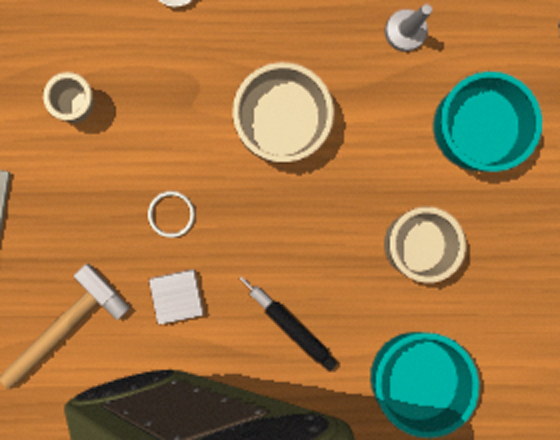

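The crop confirms it: the cream large crucible at about (283,112) in the crop has the large rim (radius 64.6 at mid-wall), and the two turquoise ones are look-alikes. The rims measure about 65 mm high in both views and the tile top about 13 mm, which matches the text. I'm moving over the −y wall of the large one with the tool at yaw 0.

arm_command(
  plan=[
    [-0.3,0,0,0,0.1535],
    [-0.3,0,0,0,0.1535],
    [-0.3,0.033,-0.026,0,0],
    [-0.3,0.033,-0.026,0,0],
    [-0.3,0.033,-0.026,0,0],
    [-0.3,0.033,-0.026,0,0],
    [-0.3,0.033,-0.026,0,0],
    [-0.3,0.033,-0.026,0,0],
    [-0.3,0.033,-0.026,0,0],
    [-0.3,0.033,-0.026,0,0],
    [-0.3,0.033,-0.026,0,0],
    [-0.3,0.033,-0.026,0,0],
    [-0.3,0.033,-0.026,0,0],
    [-0.3,0.033,-0.026,0,0],
    [-0.3,0,0,0.04,0],
    [-0.3,0,0,0.04,0],
    [-0.3,0,0,0,0],
  ],
  newtons=40,
)

```text
clock: 2.22
eef_pos: [560.8, -211.7, 122.7]
eef_rot: [-3.139, 0.005, -0.0]
wrist_force: [0.9, -0.7, 0.6]
finger_gap: 32.9
finger_force: 0.0
```

arm_command(
  plan=[
    [-0.3,0.004,0.001,0.02,0],
    [-0.3,0,0,0.02,0],
    [-0.3,0,0,0,0],
  ],
)

```text
clock: 2.6
eef_pos: [566.0, -213.4, 84.8]
eef_rot: [-3.141, 0.001, -0.0]
wrist_force: [1.1, -0.3, -0.4]
finger_gap: 32.8
finger_force: 0.0
```

Run:
```python
from cell import eyes
import cv2
c=eyes.camera("wrist"); print(c["fx"],c["cx"],c["cy"],c["eye"],c["orientation"])
cv2.imwrite("pics/w1.png",c["img"])
```

```text
325.19226210127806 280.5189198418818 201.9039434086567 [ 641.88397485 -212.75369191  264.86771108] [ 2.87490133e+00  1.24490839e-03 -1.57065017e+00]
```

View pics/w1.png

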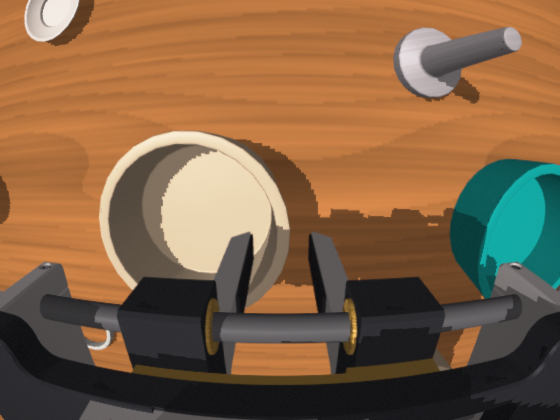

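The fingertips at (250,235) and (315,235) straddle the −y wall, at about x=285. I'll descend, close and lift slightly.

arm_command(
  plan=[
    [-0.3,0,-0.001,0.02,0],
    [-0.3,0,0,0.02,0],
    [-0.3,0,0,0.008,0],
    [-0.3,0,0,0,0],
    [-1,0,0,0,0],
    [-1,0,0,0,0],
    [-1,0,0,0,0],
    [-1,0,0,0,0],
  ],
  newtons=40,
)

```text
clock: 3.65
eef_pos: [566.3, -212.5, 38.0]
eef_rot: [3.142, -0.001, -0.0]
wrist_force: [-0.7, -0.0, 5.0]
finger_gap: 10.5
finger_force: 39.6
```

arm_command(
  plan=[
    [-1,0,0,-0.01,0],
    [-1,0,0,-0.02,0],
    [-1,0,0,0,0],
    [-1,0,0,0,0],
  ],
)

```text
clock: 4.15
eef_pos: [566.0, -212.4, 67.3]
eef_rot: [3.141, 0.0, -0.0]
wrist_force: [-0.1, 0.4, -4.2]
finger_gap: 8.8
finger_force: 40.0
```

Run:
```python
from h import *
from cell import eyes,manip
c=eyes.camera("side"); cv2.imwrite("pics/s2.png",cv2.resize(c["img"][100:260,150:350],None,fx=3,fy=3))
W=cloud(c); print(manip.read_state()["wrist_force"],manip.read_state()["moment"])
```

```text
[ 0.14498334  0.21509347 -4.32032507] [-0.27069386  0.06269713 -0.03295203]
```

View pics/s2.png

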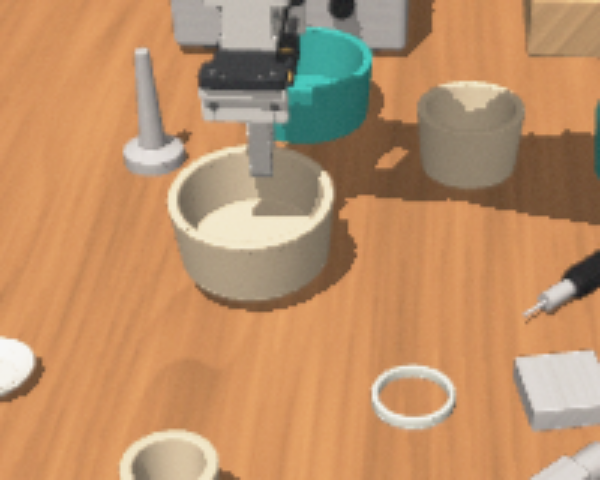

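The crucible is held with a slight tilt: the far (+y) side is low because the wall taper has aligned to the pads. Carrying it to the tile.

arm_command(
  plan=[
    [-1,0,0,-0.03,0],
    [-1,0,0,-0.04,0],
    [-1,-0.012,-0.038,0,0],
    [-1,-0.012,-0.038,0,0],
    [-1,-0.012,-0.038,0,0],
    [-1,-0.012,-0.038,0,0],
    [-1,-0.012,-0.038,0,0],
    [-1,-0.012,-0.038,0,0],
    [-1,-0.012,-0.038,0,0],
    [-1,-0.012,-0.038,0,0],
    [-1,-0.012,-0.038,0,0],
    [-1,-0.012,-0.038,0,0],
    [-1,-0.012,-0.038,0,0],
    [-1,-0.012,-0.038,0,0],
    [-1,-0.012,-0.038,0,0],
    [-1,0,0,0.02,0],
    [-1,0,0,0.02,0],
    [-1,0,0,0,0],
    [-1,0,0,0,0],
  ],
)

```text
clock: 6.58
eef_pos: [410.5, 281.7, 98.0]
eef_rot: [-3.141, -0.0, -0.0]
wrist_force: [-0.3, -1.2, -3.9]
finger_gap: 8.8
finger_force: 40.0
```

```bash
cat >> h.py <<'E'
def plane(W,xy,rad,zlo,zhi):
    """plane fit z=a*dx+b*dy+c to points of the ring rad-6..rad+6 about xy, highest per angle"""
    d=W[...,:2]-xy; r=np.hypot(d[...,0],d[...,1])
    m=(abs(r-rad)<9)&(W[...,2]>zlo)&(W[...,2]<zhi); p=W[m]; q=p[:,:2]-xy
    an=np.floor(np.degrees(np.arctan2(q[:,1],q[:,0]))/10)
    keep=np.concatenate([np.where(an==k)[0][p[an==k,2]>=np.percentile(p[an==k,2],85)] for k in np.unique(an)])
    A=np.c_[q[keep],np.ones(len(keep))]
    f=least_squares(lambda s:A@s-p[keep,2],[0,0,p[:,2].max()],loss="soft_l1",f_scale=2).x
    return f[:2],f[2],len(keep)
E
python3 - <<'E'
from h import *
from cell import eyes,manip
for n in("side","top"):
    c=eyes.camera(n); W=cloud(c); np.save(n+"W.npy",W)
    m=(np.hypot(W[...,0]-410,W[...,1]-347)<100)&(W[...,2]>35)&(W[...,1]>300)
    p=W[m]; print(n,len(p),p[:,2].max() if len(p) else 0,p.min(0),p.max(0))
    print(plane(W,np.array([410,347]),65,60,135))
    if n=="side": cv2.imwrite("pics/s3.png",cv2.resize(c["img"][180:420,150:450],None,fx=2,fy=2))
s=manip.read_state(); print(s["eef_pos"],s["wrist_force"])
E
```

```text
side 13785 445.09759387032466 [330.0877411  300.00007631  50.13530967] [482.12534088 416.20955431 445.09759387]
(array([ 0.00338199, -0.06780605]), np.float64(118.0022481805248), 518)
top 756 442.99664110774165 [335.1738229  300.01296225  63.65919538] [480.90321368 393.69670535 442.99664111]
(array([ 0.21212867, -0.07229843]), np.float64(108.50561185238034), 20)
[410.6665022  281.73337826  98.26339608] [-0.23967879 -0.25033779 -3.26974495]
```

View pics/s3.png

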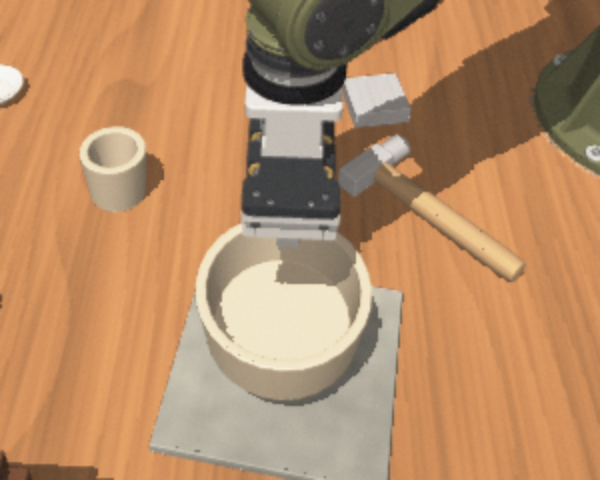

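arm_command(
  plan=[
    [-1,0,0,0.015,0],
    [-1,0,0,0.01,0],
    [-1,0,0,0.006,0],
    [-1,0,0,0.003,0],
    [-1,0,0,0,0],
  ],
)

```text
clock: 7.3
eef_pos: [410.3, 281.7, 63.4]
eef_rot: [3.142, 0.0, -0.0]
wrist_force: [0.6, -0.6, -4.0]
finger_gap: 8.9
finger_force: 40.0
```

arm_command(
  plan=[
    [-1,0,0,0.002,0],
    [-1,0,0,0.002,0],
    [-1,0,0,0,0],
  ],
)

```text
clock: 7.68
eef_pos: [410.9, 281.7, 60.2]
eef_rot: [-3.141, -0.002, -0.001]
wrist_force: [-0.7, -3.4, 4.8]
finger_gap: 8.7
finger_force: 40.0
```

Far edge is down on the tile. I'm easing the grip and lowering the near side.

arm_command(
  plan=[
    [-1,0,0,0,0],
    [-1,0,0,0.0015,0],
    [-1,0,0,0.0015,0],
    [-1,0,0,0.0015,0],
    [-1,0,0,0,0],
  ],
  newtons=10,
)

```text
clock: 8.3
eef_pos: [410.2, 281.6, 54.8]
eef_rot: [-3.142, 0.0, -0.0]
wrist_force: [-0.1, -2.7, 0.7]
finger_gap: 10.1
finger_force: 10.2
```

arm_command(
  plan=[
    [-1,0,0,0.0015,0],
    [-1,0,0,0.0015,0],
    [-1,0,0,0.0015,0],
    [-1,0,0,0,0],
  ],
  newtons=6,
)

```text
clock: 8.8
eef_pos: [410.2, 281.7, 50.3]
eef_rot: [-3.142, 0.0, -0.0]
wrist_force: [-0.7, -1.4, 0.5]
finger_gap: 11.0
finger_force: 6.1
```

Run:
```python
from h import *
from cell import eyes,manip
c=eyes.camera("side"); W=cloud(c)
print(plane(W,np.array([410,347]),65,50,90), rim(W,np.array([410,347]),65,68,86))
```

```text
(array([-0.0007117 ,  0.00130401]), np.float64(77.82724838397137), 300) (array([413.20466285, 347.18446937,  64.6094152 ]), array([76.3438257 , 78.37910185]), 1238)
```

Level on the tile with the rim at 76 mm, centred near (412,347). Releasing it and heading for the medium one.

arm_command(
  plan=[
    [-0.75,0,0,0,0],
    [-0.5,0,0,0,0],
    [-0.4,0,0,0,0],
    [-0.4,0,0,-0.01,0],
    [-0.4,0,0,-0.03,0],
    [-0.4,0,0,-0.04,0],
  ],
)

```text
clock: 9.6
eef_pos: [409.9, 281.5, 131.6]
eef_rot: [3.141, 0.001, -0.0]
wrist_force: [-0.2, -0.1, 1.6]
finger_gap: 28.1
finger_force: 0.0
```

arm_command(
  plan=[
    [-0.4,-0.0015,0.0372,0,0],
    [-0.4,-0.0015,0.0372,0,0],
    [-0.4,-0.0015,0.0372,0,0],
    [-0.4,-0.0015,0.0372,0,0],
    [-0.4,-0.0015,0.0372,0,0],
    [-0.4,-0.0015,0.0372,0,0],
    [-0.4,-0.0015,0.0372,0,0],
    [-0.4,-0.0015,0.0372,0,0],
    [-0.4,-0.0015,0.0372,0,0],
    [-0.4,-0.0015,0.0372,0,0],
    [-0.4,-0.0015,0.0372,0,0],
    [-0.4,-0.0015,0.0372,0,0],
    [-0.4,-0.0015,0.0372,0,0],
    [-0.4,-0.0015,0.0372,0,0],
    [-0.4,-0.0015,0.0372,0,0],
    [-0.4,-0.0015,0.0372,0,0],
    [-0.4,-0.0015,0.0372,0,0],
    [-0.4,-0.0015,0.0372,0,0],
    [-0.4,0,0,0,0],
  ],
)

```text
clock: 11.98
eef_pos: [382.7, -389.7, 130.8]
eef_rot: [3.141, -0.0, -0.002]
wrist_force: [0.2, 0.5, 0.4]
finger_gap: 28.2
finger_force: 0.0
```

Run:
```python
from h import *
from cell import eyes
for n in("side","top"):
    W=cloud(eyes.camera(n)); a=np.array([412,347])
    print(n,"L",plane(W,a,65,60,86),rim(W,a,65,68,86)[0])
```

```text
side L (array([-0.00023518, -0.00069982]), np.float64(78.00804007272), 317) [413.15963783 347.04518254  64.66277936]
top L (array([-0.00259125, -0.00331661]), np.float64(80.8429638868731), 118) [414.21596755 344.32632886  64.50890964]
```

arm_command(
  plan=[
    [-0.4,0,-0.001,0.03,0],
    [-0.4,0,0,0.03,0],
    [-0.4,0,0,0.018,0],
    [-0.4,0,0,0,0],
    [-1,0,0,0,0],
    [-1,0,0,0,0],
    [-1,0,0,0,0],
    [-1,0,0,0,0],
  ],
  newtons=45,
)

```text
clock: 13.08
eef_pos: [383.6, -387.6, 53.5]
eef_rot: [3.14, -0.001, -0.0]
wrist_force: [0.6, -1.2, 7.2]
finger_gap: 9.3
finger_force: 42.0
```

arm_command(
  plan=[
    [-1,0,0,-0.005,0],
    [-1,0,0,-0.01,0],
    [-1,0,0,-0.01,0],
    [-1,0,0,0,0],
    [-1,0,0,0,0],
  ],
)

```text
clock: 13.7
eef_pos: [383.0, -386.9, 77.3]
eef_rot: [-3.141, 0.0, -0.0]
wrist_force: [0.4, -0.1, -3.2]
finger_gap: 9.5
finger_force: 44.2
```

Run:
```python
from h import *
from cell import eyes,manip
c=eyes.camera("side"); W=cloud(c); a=np.array([382.3,-341.4])
print(plane(W,a,47,60,110),rim(W,a,47,75,105)); print(manip.read_state()["eef_pos"],manip.read_state()["wrist_force"])
```

```text
(array([-0.00380112, -0.03096804]), np.float64(87.86555946030438), 109) (array([ 381.1536181 , -335.4271036 ,   46.43724778]), array([85.15935965, 93.60486303]), 411)
[ 383.00577549 -386.81427224   77.18708162] [ 0.21741503  0.08467544 -3.09809465]
```

arm_command(
  plan=[
    [-1,0,0,-0.02,0],
    [-1,0,0,-0.03,0],
    [-1,0,0,-0.03,0],
    [-1,0,0,-0.02,0],
    [-1,0,0,0,0],
  ],
)

```text
clock: 14.38
eef_pos: [383.4, -387.3, 178.3]
eef_rot: [3.14, -0.001, -0.0]
wrist_force: [-0.0, -0.2, -3.4]
finger_gap: 9.6
finger_force: 44.6
```

arm_command(
  plan=[
    [-1,0,-0.01,0,0],
    [-1,0.0016,-0.02,0,0],
    [-1,0.0016,-0.036,0,0],
    [-1,0.0016,-0.036,0,0],
    [-1,0.0016,-0.036,0,0],
    [-1,0.0016,-0.036,0,0],
    [-1,0.0016,-0.036,0,0],
    [-1,0.0016,-0.036,0,0],
    [-1,0.0016,-0.036,0,0],
    [-1,0.0016,-0.036,0,0],
    [-1,0.0016,-0.036,0,0],
    [-1,0.0016,-0.036,0,0],
    [-1,0.0016,-0.036,0,0],
    [-1,0.0016,-0.036,0,0],
    [-1,0.0016,-0.036,0,0],
    [-1,0.0016,-0.036,0,0],
    [-1,0.0016,-0.036,0,0],
    [-1,0.0016,-0.036,0,0],
    [-1,0.0016,-0.036,0,0],
    [-1,0.0016,-0.036,0,0],
  ],
)

```text
clock: 16.88
eef_pos: [412.1, 292.5, 176.8]
eef_rot: [3.141, 0.001, 0.0]
wrist_force: [0.5, 0.0, -2.9]
finger_gap: 9.7
finger_force: 44.6
```

arm_command(
  plan=[
    [-1,0,-0.02,0,0],
    [-1,0,-0.015,0,0],
    [-1,0,-0.01,0,0],
    [-1,0,0,0,0],
    [-1,0,0,0,0],
  ],
)

```text
clock: 17.5
eef_pos: [413.8, 335.5, 177.5]
eef_rot: [3.141, 0.0, -0.001]
wrist_force: [0.3, 0.3, -2.5]
finger_gap: 9.7
finger_force: 44.6
```

Run:
```python
from h import *
from cell import eyes,manip
c=eyes.camera("side"); W=cloud(c); a=np.array([413,352])
q=rim(W,a,47,165,205); print(q); print(plane(W,q[0][:2],47,160,205))
p=W[(np.hypot(W[...,0]-413,W[...,1]-349)<70)&(W[...,2]>165)&(W[...,2]<200)&(W[...,1]>310)]; i=p[:,1].argmax(); print("far",p[i],"range x",p[:,0].min(),p[:,0].max())
s=manip.read_state(); print(s["eef_pos"],s["wrist_force"])
cv2.imwrite("pics/s4.png",cv2.resize(c["img"][120:400,150:450],None,fx=2,fy=2))
```

```text
(array([412.43338923, 386.41248342,  45.72232853]), array([184.98693147, 191.34631539]), 1093)
(array([-0.0021849 , -0.03033913]), np.float64(187.13985045185495), 340)
far [445.41449768 409.93732796 184.11722991] range x 360.73602385280515 463.7234905077598
[413.81259149 335.47706224 177.52592622] [ 0.00497796 -0.21447667 -2.10652955]
```

View pics/s4.png

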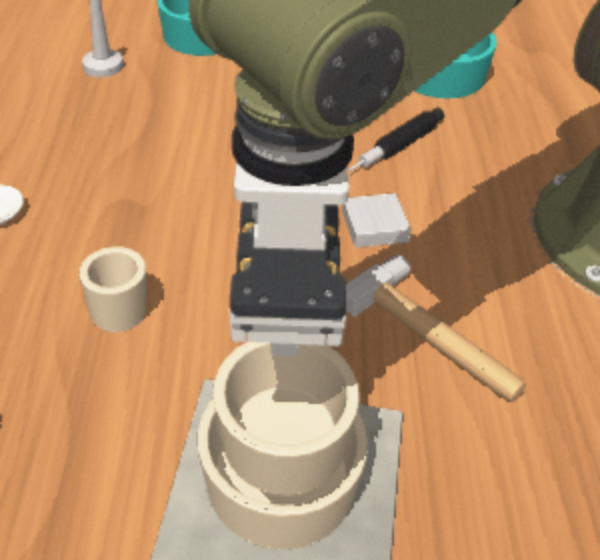

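The picture shows the medium, nearly level, over-travelled in +y (TCP y=335, wanted 302) above the large. Correcting that, then lowering to just above the rim.

arm_command(
  plan=[
    [-1,0,0.012,0,0],
    [-1,0,0.014,0,0],
    [-1,0,0.0075,0,0],
    [-1,0,0,0.02,0],
    [-1,0,0,0.015,0],
    [-1,0,0,0,0],
    [-1,0,0,0,0],
  ],
)

```text
clock: 18.42
eef_pos: [413.9, 302.7, 143.0]
eef_rot: [-3.141, -0.001, -0.0]
wrist_force: [-0.8, 1.0, -2.2]
finger_gap: 9.7
finger_force: 44.6
```

Run:
```python
from h import *
from cell import eyes,manip
s=manip.read_state(); print(s["eef_pos"],s["wrist_force"])
for n in("side","top"):
    W=cloud(eyes.camera(n)); a=np.array([412,349])
    for z0,z1,R0 in ((135,165,52),(60,82,70)):
        p=W[(np.hypot(W[...,0]-a[0],W[...,1]-a[1])<80)&(W[...,2]>z0)&(W[...,2]<z1)&(W[...,1]>a[1]-10)]
        if len(p)<20: continue
        # outer edge: farthest points per angle, circle of known radius
        d=p[:,:2]-a; an=np.floor(np.degrees(np.arctan2(d[:,1],d[:,0]))/6); r=np.hypot(*d.T)
        e=np.array([p[an==k][r[an==k].argsort()[-3]] for k in np.unique(an) if (an==k).sum()>6])
        f=least_squares(lambda q:np.hypot(e[:,0]-q[0],e[:,1]-q[1])-R0,a,loss="soft_l1")
        print(n,R0,f.x.round(1),"rms",np.sqrt(np.mean(f.fun**2)).round(1),len(e))
```

```text
[413.89793542 302.69621716 142.96691946] [-0.82600152  1.0433259  -2.15839751]
side 52 [412.5 348.6] rms 1.1 34
side 70 [413.1 343.9] rms 1.3 34
top 70 [411.2 344.4] rms 1.3 3
```

arm_command(
  plan=[
    [-1,0,0,0.01,0],
    [-1,0,0,0.012,0],
    [-1,0,0,0.012,0],
    [-1,0,0,0.01,0],
    [-1,0,0,0.006,0],
    [-1,0,0,0,0],
  ],
)

```text
clock: 19.27
eef_pos: [413.6, 302.5, 92.1]
eef_rot: [3.141, 0.001, -0.0]
wrist_force: [0.4, 0.3, -2.9]
finger_gap: 9.3
finger_force: 44.6
```

arm_command(
  plan=[
    [-1,0,0,0.003,0],
    [-1,0,0,0.002,0],
    [-1,0,0,0.002,0],
    [-1,0,0,0,0],
  ],
)

```text
clock: 19.77
eef_pos: [413.6, 302.5, 85.4]
eef_rot: [3.142, 0.0, -0.0]
wrist_force: [-0.4, -0.4, -2.7]
finger_gap: 9.4
finger_force: 44.6
```

arm_command(
  plan=[
    [-1,0,0,0.0015,0],
    [-1,0,0,0.001,0],
    [-1,0,0,0,0],
  ],
)

```text
clock: 20.15
eef_pos: [413.6, 302.5, 82.9]
eef_rot: [3.142, 0.0, -0.0]
wrist_force: [-0.6, -0.5, -1.9]
finger_gap: 9.6
finger_force: 44.6
```

arm_command(
  plan=[
    [-1,0,0,0.001,0],
    [-1,0,0,0.001,0],
    [-1,0,0,0,0],
  ],
)

```text
clock: 20.52
eef_pos: [413.7, 302.5, 80.9]
eef_rot: [-3.142, -0.0, -0.0]
wrist_force: [0.3, -0.1, -1.9]
finger_gap: 9.6
finger_force: 44.6
```

arm_command(
  plan=[
    [-1,0,0,0.001,0],
    [-1,0,0,0.001,0],
    [-1,0,0,0,0],
  ],
)

```text
clock: 20.9
eef_pos: [413.7, 302.5, 79.0]
eef_rot: [-3.142, -0.0, -0.0]
wrist_force: [-0.3, -1.6, -0.3]
finger_gap: 9.5
finger_force: 44.9
```

Run:
```python
from h import *
from cell import eyes,manip
s=manip.read_state(); print(s["eef_pos"],s["wrist_force"],s["moment"])
W=cloud(eyes.camera("side")); print(plane(W,np.array([412.5,349]),47.5,75,100),plane(W,np.array([413,346]),65.5,60,79))
```

```text
[413.73795146 302.53582771  79.03730255] [-0.25531812 -1.64815281 -0.32580561] [-0.19180489 -0.04065135 -0.03622845]
(array([-0.00087134, -0.00574057]), np.float64(90.38828095681589), 176) (array([-0.00077542, -0.00078066]), np.float64(77.94296363642803), 225)
```

Contact made; the medium rim stands 12.5 mm above the large one (12 expected). Easing the grip, then releasing.

arm_command(
  plan=[
    [-1,0,0,0,0],
    [-1,0,0,0.001,0],
    [-1,0,0,0,0],
    [-0.85,0,0,0,0],
    [-0.7,0,0,0,0],
    [-0.6,0,0,0,0],
    [-0.6,0,0,-0.005,0],
    [-0.6,0,0,-0.02,0],
    [-0.6,0,0,-0.04,0],
  ],
  newtons=6,
)

```text
clock: 22.08
eef_pos: [413.1, 302.2, 142.9]
eef_rot: [3.14, 0.002, -0.0]
wrist_force: [-0.2, -0.4, 0.1]
finger_gap: 18.7
finger_force: 0.0
```

Run:
```python
from h import *
from cell import eyes,manip
W=cloud(eyes.camera("side")); print(plane(W,np.array([412.5,349]),47.5,75,100),rim(W,np.array([412.5,349]),47.5,82,100)[0],plane(W,np.array([413,346]),65.5,60,79))
p=W[(np.hypot(W[...,0]-412,W[...,1]-347)<15)]; print(np.median(p,0))
```

```text
(array([6.58279538e-05, 1.80600796e-03]), np.float64(90.02068581222304), 221) [412.28420064 351.3166724   46.97974229] (array([-0.00063828, -0.00133512]), np.float64(78.05204516770806), 278)
[412.98928088 343.14373181 327.29532649]
```

The medium is nested and level: rim difference 12.0 mm, centre near (412,351). Going for the smallest.

arm_command(
  plan=[
    [-0.4,0.015,0.016,0,0],
    [-0.4,0.032,0.033,0,0],
    [-0.4,0.032,0.033,0,0],
    [-0.4,0.032,0.033,0,0],
    [-0.4,0.032,0.033,0,0],
    [-0.4,0.032,0.033,0,0],
    [-0.4,0,0,0.02,0],
    [-0.4,0,0,0.03,0],
    [-0.4,0,0,0,0],
    [-0.4,0,0,0,0],
  ],
)

```text
clock: 23.38
eef_pos: [589.1, 121.7, 94.3]
eef_rot: [-3.141, -0.001, -0.0]
wrist_force: [0.3, 0.0, -0.1]
finger_gap: 28.1
finger_force: 0.0
```

Run:
```python
from h import *
from cell import eyes,manip
c=eyes.camera("wrist"); cv2.imwrite("pics/w2.png",c["img"])
W=cloud(eyes.camera("side")); print(rim(W,np.array([588.5,150]),29,57,72), plane(W,np.array([412.3,350.5]),47.5,75,100))
```

```text
(array([587.69184287, 150.77361965,  29.25190162]), array([64.21469239, 66.41391164]), 422) (array([0.00016   , 0.00259233]), np.float64(89.92792138166016), 222)
```

View pics/w2.png

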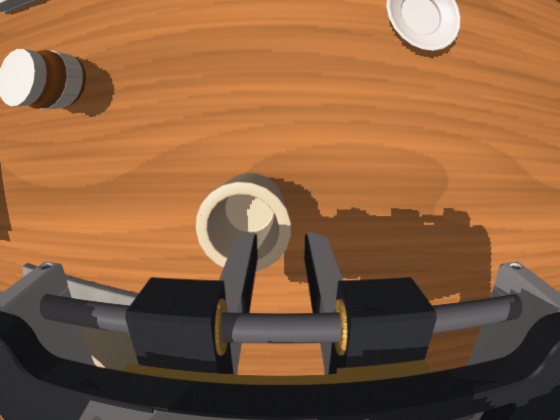

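The small one's −y wall, near (283,225), lies between the fingertips at (247,235) and (312,235). Descending to grip.

arm_command(
  plan=[
    [-0.4,0,0,0.02,0],
    [-0.4,0,0,0.015,0],
    [-0.4,0,0,0.006,0],
    [-0.4,0,0,0,0],
    [-1,0,0,0,0],
    [-1,0,0,0,0],
    [-1,0,0,0,0],
    [-1,0,0,0,0],
  ],
  newtons=40,
)

```text
clock: 24.48
eef_pos: [588.8, 121.6, 52.5]
eef_rot: [-3.141, -0.0, -0.0]
wrist_force: [-2.3, -0.8, 5.2]
finger_gap: 9.9
finger_force: 38.3
```

arm_command(
  plan=[
    [-1,0,0,-0.005,0],
    [-1,0,0,-0.015,0],
    [-1,0,0,-0.03,0],
    [-1,0,0,-0.04,0],
    [-1,0,0,-0.04,0],
    [-1,0,0,0,0],
    [-1,0,0,0,0],
  ],
)

```text
clock: 25.35
eef_pos: [588.2, 121.4, 181.3]
eef_rot: [3.141, 0.001, -0.0]
wrist_force: [0.1, 0.4, -2.2]
finger_gap: 10.0
finger_force: 38.9
```

Run:
```python
from h import *
from cell import eyes,manip
s=manip.read_state(); print(s["eef_pos"],s["wrist_force"])
W=cloud(eyes.camera("side")); q=rim(W,np.array([588.5,150]),29,180,205); print(q,plane(W,q[0][:2],29.5,180,210))
```

```text
[588.22890377 121.42952042 181.34557577] [ 0.12030225  0.4350841  -2.16530388]
(array([588.09856495, 154.39627178,  28.35335528]), array([191.72708581, 199.47366843]), 604) (array([-0.00025816, -0.04238823]), np.float64(193.88955934452449), 94)
```

arm_command(
  plan=[
    [-1,-0.013,-0.0152,0,0],
    [-1,-0.03,-0.034,0,0],
    [-1,-0.03,-0.034,0,0],
    [-1,-0.03,-0.034,0,0],
    [-1,-0.03,-0.034,0,0],
    [-1,-0.03,-0.034,0,0],
    [-1,-0.013,-0.0152,0,0],
    [-1,0,0,0.015,0],
    [-1,0,0,0.015,0],
    [-1,0,0,0,0],
    [-1,0,0,0,0],
  ],
)

```text
clock: 26.78
eef_pos: [413.1, 321.5, 151.9]
eef_rot: [3.141, 0.0, -0.001]
wrist_force: [1.4, 0.3, -2.0]
finger_gap: 9.9
finger_force: 38.9
```

Run:
```python
from h import *
from cell import eyes,manip
s=manip.read_state(); print(s["eef_pos"],s["wrist_force"])
c=eyes.camera("side"); W=cloud(c); a=np.array([412,351])
for z0,z1,R0 in ((150,175,34),(76,96,52),(60,75,70)):
    p=W[(np.hypot(W[...,0]-a[0],W[...,1]-a[1])<R0+10)&(W[...,2]>z0)&(W[...,2]<z1)&(W[...,1]>a[1]-8)]
    d=p[:,:2]-a; an=np.floor(np.degrees(np.arctan2(d[:,1],d[:,0]))/6); r=np.hypot(*d.T)
    e=np.array([p[an==k][r[an==k].argsort()[-3]] for k in np.unique(an) if (an==k).sum()>6])
    f=least_squares(lambda q:np.hypot(e[:,0]-q[0],e[:,1]-q[1])-R0,a,loss="soft_l1")
    print(R0,f.x.round(1),"rms",np.sqrt(np.mean(f.fun**2)).round(1),len(e))
cv2.imwrite("pics/s5.png",cv2.resize(c["img"][160:420,170:430],None,fx=2,fy=2))
```

```text
[413.0726085  321.54911884 151.93186533] [ 1.37250816  0.33817459 -1.97778156]
34 [414.  349.1] rms 2.1 36
52 [411.1 361. ] rms 3.8 34
70 [413.5 343.6] rms 6.1 28
```

View pics/s5.png

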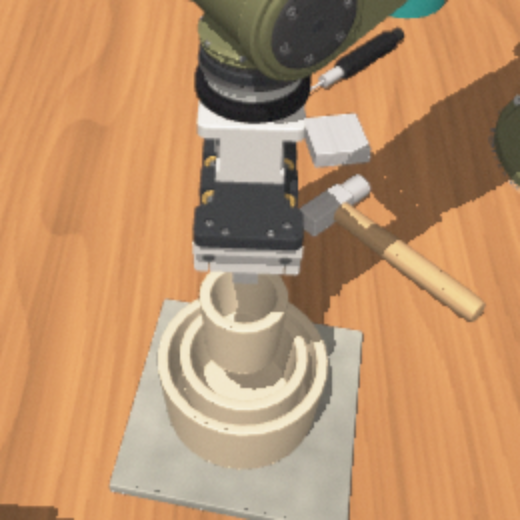

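The small one is centred over the medium (S about (413,350), M about (412,350)). Lowering.

arm_command(
  plan=[
    [-1,0,0,0.012,0],
    [-1,0,0,0.012,0],
    [-1,0,0,0.012,0],
    [-1,0,0,0.01,0],
    [-1,0,0,0.006,0],
    [-1,0,0,0,0],
    [-1,0,0,0,0],
  ],
)

```text
clock: 27.7
eef_pos: [412.8, 322.1, 100.3]
eef_rot: [-3.141, -0.001, -0.0]
wrist_force: [-0.5, -1.3, -1.1]
finger_gap: 9.8
finger_force: 38.9
```

arm_command(
  plan=[
    [-1,0,0,0.003,0],
    [-1,0,0,0.002,0],
    [-1,0,0,0.001,0],
    [-1,0,0,0.001,0],
    [-1,0,0,0,0],
  ],
)

```text
clock: 28.32
eef_pos: [412.7, 321.9, 92.9]
eef_rot: [3.142, 0.0, -0.0]
wrist_force: [0.4, 0.7, -1.3]
finger_gap: 9.7
finger_force: 38.9
```

arm_command(
  plan=[
    [-1,0,0,0.001,0],
    [-1,0,0,0.001,0],
    [-1,0,0,0,0],
    [-1,0,0,0,0],
  ],
)

```text
clock: 28.82
eef_pos: [412.7, 321.9, 91.0]
eef_rot: [-3.142, 0.0, -0.0]
wrist_force: [-0.0, 0.0, -2.3]
finger_gap: 9.8
finger_force: 38.9
```

Run:
```python
from h import *
from cell import eyes,manip
s=manip.read_state(); print(s["eef_pos"],s["wrist_force"],s["moment"])
W=cloud(eyes.camera("side")); print(plane(W,np.array([413,350.5]),29.5,90,115),plane(W,np.array([412.3,350]),47.5,80,93))
```

```text
[412.67135558 321.92930291  90.95376673] [-0.01532644  0.00504449 -2.26369297] [ 0.02177147 -0.00665374 -0.00503621]
(array([0.00828215, 0.00438066]), np.float64(102.77527138913916), 92) (array([0.00071617, 0.0006285 ]), np.float64(90.00752379137212), 128)
```

arm_command(
  plan=[
    [-1,0,0,0.001,0],
    [-1,0,0,0,0],
    [-1,0,0,0,0],
  ],
)

```text
clock: 29.25
eef_pos: [412.7, 322.0, 90.0]
eef_rot: [-3.142, -0.0, -0.0]
wrist_force: [0.6, -0.6, -2.4]
finger_gap: 10.0
finger_force: 39.0
```

arm_command(
  plan=[
    [-1,0,0,0.001,0],
    [-1,0,0,0,0],
    [-1,0,0,0,0],
  ],
)

```text
clock: 29.62
eef_pos: [412.8, 321.9, 89.2]
eef_rot: [-3.142, -0.0, -0.0]
wrist_force: [1.1, -2.1, 3.9]
finger_gap: 9.7
finger_force: 39.3
```

Contact at +3.9 N. Easing the grip, settling, releasing and retreating.

arm_command(
  plan=[
    [-1,0,0,0,0],
    [-1,0,0,0.001,0],
    [-1,0,0,0.001,0],
    [-1,0,0,0,0],
    [-0.85,0,0,0,0],
    [-0.7,0,0,0,0],
    [-0.6,0,0,0,0],
    [-0.6,0,0,-0.005,0],
    [-0.6,0,0,-0.02,0],
    [-0.6,0,0,-0.04,0],
    [-0.6,0,0,-0.04,0],
    [-0.6,0,0.04,0,0],
    [-0.6,0,0.05,0,0],
    [-0.6,0,0.05,0,0],
    [-0.6,0,0.05,0,0],
    [-0.6,0,0.05,0,0],
    [-0.6,0,0,0,0],
  ],
  newtons=5,
)

```text
clock: 31.75
eef_pos: [412.7, 79.8, 192.4]
eef_rot: [3.142, -0.001, -0.004]
wrist_force: [-0.9, 0.5, 0.6]
finger_gap: 18.5
finger_force: 0.0
```

Run:
```python
from h import *
from cell import eyes,manip
for n in("side","top"):
    c=eyes.camera(n); W=cloud(c)
    print(n,plane(W,np.array([413,350.5]),29.5,90,112),rim(W,np.array([413,350.5]),29.5,96,112)[0],"\n ",plane(W,np.array([412.3,350]),47.5,80,95),"\n ",plane(W,np.array([413,346]),65.5,60,84))
    if n=="top": cv2.imwrite("pics/fin.png",np.hstack([c["img"],cv2.resize(c["img"][180:290,90:150+60],None,fx=2,fy=420/110)]))
```

```text
side (array([-0.0025698 , -0.00308528]), np.float64(101.96831032066204), 132) [413.56221539 351.7687497   29.32875043] 
  (array([-0.00218731, -0.00398331]), np.float64(90.21884962379563), 176) 
  (array([-0.00349714, -0.00234569]), np.float64(78.15961455131668), 278)
top (array([-0.0101135 , -0.00734924]), np.float64(104.63134467946658), 56) [414.64919035 350.25209444  29.2884507 ] 
  (array([-0.00492835, -0.00103592]), np.float64(92.58939850459274), 80) 
  (array([-0.00155705,  0.00037725]), np.float64(80.97934899943775), 103)
```

View pics/fin.png

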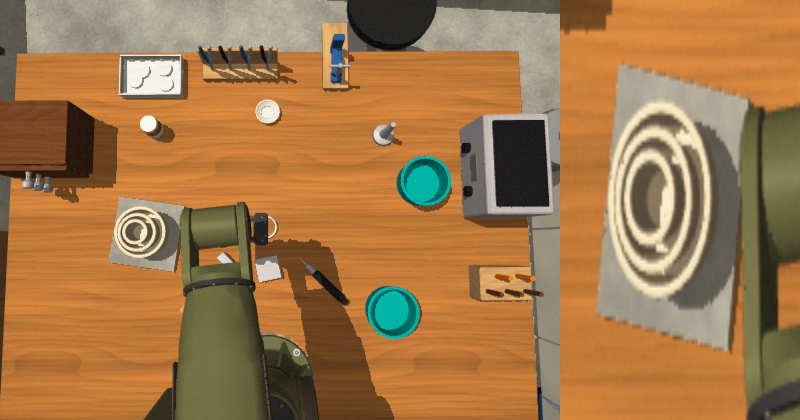

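The picture shows the three crucibles nested on the tile at (140,232). They're level, with rims at 78, 90 and 102 mm (12 mm steps), and the bystanders are undisturbed. Signing off.

```bash
python3 -c "
from cell import ticket; print(ticket.sign_off())"
```

```text
the job is handed in; nothing more can be done
None
```

The three fireclay crucibles are nested upright and flat on the tile, set down gently; the job was handed in at about 32 s on the robot's clock, but sign-off gave no verdict.

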